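Kit the printed link, then show the bracket's underside to the inspection camera

TASK

Lay the loose printed link from the build plate gently, not dropped, flat in the empty pocket of the kit tray and let go of it. Then pick the large bracket off the build plate by its upright web and hold it still in the air for the inspection camera: underside squarely facing the lens, centred on the lens axis about 120 mm in front of it, long side level across the camera's view. Finish while holding the bracket there; do not touch the camera and leave the other printed parts where they are.

Things in the scene. Friction and masses are not known exactly. Their poses are not given: they have to be found in the camera images.
- link: the loose link, a flat white printed bar with round ends and a dark hole mark near each end, 90 x 24 x 8 mm, 30 g, lying on the build plate (the identical links in the tray are bystanders); origin at the centre of its underside, x along its length, z up; gripped across its 24 mm width at the middle
- bracket: the large bracket, white print, standing on the build plate: base plate 64 (x) x 36 (y) x 6 mm with an upright web along x in its middle, 46 mm long (x), 8 mm thick (y), rising from the base to 40 mm above the underside; 50 g. Origin at the centre of the underside, x along the long side, z up through the web
- bracket_web (a point): the middle of the large bracket's web top edge, 40 mm above its underside
- build_plate: dark steel 3D-printer build plate, 210 x 200 mm, 2 mm thick, fixed on the table; origin at the centre of its underside. The link, the two brackets and the pulley lie on it in any arrangement, about 100 mm apart
- tray: kit tray: fixed plywood board 128 (x) x 204 (y) x 5 mm carrying three equal grey pockets side by side along y, 64 mm apart, long side along x; origin at the centre of the underside. It and the build plate may each be on the robot's left or right
- pocket_empty: the pocket that is empty, any of the three: fixed grey plate 114 x 56 mm, floor 4 mm above its origin (origin at the centre of the underside, x along the pocket's length); inside 102 (x) x 34 (y) mm between walls 5 mm thick rising 12 mm above the floor; the long walls are left out in the middle 50 mm on both sides, so that fingers can reach down beside a link and open
- camera: inspection camera: stand with a low fixed foot 75 x 70 mm on the table beyond the prints, top of the camera about 90 mm above the table; not to be touched. Origin on the table under the front part of it, front to -x
- camera_head: black camera head, 46 x 54 x 52 mm, origin at the centre of the lens glass (a round lens 38 mm across, 76 mm above the table); its z axis is the lens axis, pointing out of the lens up and towards the robot, leaning 35 degrees from vertical; its y axis is level, across the camera's view; x = y cross z. The bracket is to be held with its underside centre 120 mm out along z, its own z the same way as this z and its long x along this y (either way round)
- small_bracket: bystander: a bracket of the same form but smaller, 44 x 30 mm base, 26 mm high, on the build plate; origin at the centre of its underside
- pulley: bystander: round white printed pulley, 48 mm across, 20 mm high, on the build plate; origin at the centre of its underside
- kit_link_b: bystander: a link, the same as the loose one, already lying in a pocket of the tray
- kit_link_c: bystander: another such link, in another pocket
Things that resemble listed ones, but are neither listed nor needed, are in the scene too. Leave any green or red look-alike of the bracket alone.

How it is judged (in metres and radians):
On the way, in this order (a step that is already met when the one before it is completed fails the run):
1. the loose link lies flat in the empty pocket, let go (x of link in the frame of pocket_empty between -0.01 and 0.01 m and y of link in the frame of pocket_empty between -0.009 and 0.009 m and z of link in the frame of pocket_empty below 0.0075 m and angle between the x axis of link and the x axis of pocket_empty, either way round below 0.2 rad and angle between link's own z axis and vertical below 0.08 rad and contact force between link and the fingers below 0.1 N), for 0.3 s.
2. the large bracket is lifted clear of the build plate in the gripper (height (world z) of bracket above 0.05 m and contact force between bracket and the fingers above 1 N), for 0.1 s.
At the end, for the whole second after the job is handed in: Link flat and released in the pocket. Bracket held still by the fingers alone, underside to the lens: underside centre 100 to 140 mm out along the lens axis, within 15 mm of it each way across; its z within 0.2 rad of the axis, its long side within 0.2 rad of the camera's level y (all of step 1 and z of bracket in the frame of camera_head between 0.1 and 0.14 m and x of bracket in the frame of camera_head between -0.015 and 0.015 m and y of bracket in the frame of camera_head between -0.015 and 0.015 m and angle between the z axis of bracket and the z axis of camera_head, either way round below 0.2 rad and angle between the x axis of bracket and the y axis of camera_head, either way round below 0.2 rad and z of bracket_web in the frame of camera_head above 0.132 m and height (world z) of bracket above 0.1 m and contact force between bracket and the fingers above 1 N and contact force between bracket and camera_head below 0.1 N and linear speed of bracket below 0.02 m/s and angular speed of bracket below 0.15 rad/s); the arm keeps its last pose, push and grip.
It fails at once if another printed part was moved more than 20 mm (distance of any of kit_link_b, kit_link_c, small_bracket, pulley from where it was at the start of the episode above 0.02 m).
It fails at once if the camera was touched (contact force between camera and anything else above 1 N).
It fails at once if the link or the bracket was dropped or thrown ((contact force between link and the fingers below 0.01 N and linear speed of link above 0.6 m/s) or (contact force between bracket and the fingers below 0.01 N and linear speed of bracket above 0.6 m/s)).
It also fails if it takes over 51 s, if anything falls off the work surface, if the arm or the gripper's body presses on something with over 40 N, if the wrist force passes 120 N, or if a joint passes its speed limit or range.

ROBOT

A 6-joint arm with a two-finger parallel gripper is mounted at the origin on the work surface. World frame = base frame: x ahead of the robot, y to its left, z up, the work surface at z = 0. Lengths are in mm, angles in rad, forces in N, time in s.
With the tool pointing down it reaches from about 400 to 925 mm from the base axis. Payload 12.5 kg.
Tool frame: the origin (TCP) lies at the centre of the arm's flange, where the gripper is bolted on; the fingertips stand 190 mm ahead of it and the grasp point (between the pads) lies env.grip_point_offset ahead of it (env.grip_point_offset is the distance from the TCP to the grasp point, in mm); z points along the fingers, x is the direction in which the jaws open and shut, and the axes are right-handed (so a half turn about z gives the same grasp; the last joint's range is limited). The gripper opens to 95 mm and grips with 3 to 60 N. Pads are 20 mm wide; open, the fingers measure 119 mm over their backs; the gripper's body (75 mm by 180 mm) begins 59 mm behind the grasp point.
Start: joints at [-1.208, 0.491, 1.559, -0, 1.092, -0.106], TCP at [282.403, -557.56, 404.761] pointing down, gripper open.
Joint ranges: [-3.1, 3.1], [-0.84, 2.19], [0.05, 2.79], [-1.13, 4.28], [0.06, 2.93], [-2.69, 2.69]. Speed limits (rad/s): [2.22, 2.22, 2.79, 3.14, 3.14, 3.14].

INTERFACE

Orientations are given as [roll, pitch, yaw] about the fixed x, y, z axes, in that order (R = Rz(yaw) Ry(pitch) Rx(roll)).
In Python, from cell import state, read_camera, camera_model, job_done, env gives the robot as it stands.
- The arm moves only by the tool arm_command, never from a script. Its argument "steps" is a list of rows, each a list of 6 numbers: the shift along the tool's x, y, z in cm, then the turn, a rotation vector about the tool's x, y, z in degrees. In form: [[dx, dy, dz, rx, ry, rz], ...]. A call has 1 to 12 rows; each row is the pose to reach, as a shift and turn from the pose commanded when the call began, along the tool's axes at that moment; what a row does not reach only later rows make up. A row lasts 1/12 s, in which the tool goes at most 41.7 mm and 7.16 degrees, less where a joint would pass 70% of its speed; a pose out of reach is approached as far as the arm can. A call with a gripper value outside its range is refused whole. "jaw" is the finger opening in cm, from 0 to 9.51, set as the call begins (left out, the last holds). The fingers move at their own pace and stop on an object; the grip force is fixed at half the most. Time passes only in rows, so rows that repeat a pose let the fingers close. It gives the time, the measured TCP pose, the force and the opening at its end, in the units of the state.
- state(): the state, without advancing time (a new reading comes with each control period).
- read_camera(name): name is "scene" or "top" or "wrist"; returns the picture (420x560x3 uint8, red, green, blue); there is no depth.
- camera_model(name): a dict with "K" (3x3 intrinsics, pixels), "xyz" and "rotation" of the camera in the world. Camera axes: x right, y up, looking along -z (the intrinsics and any distortion apply to the point x, -y, -z); pixel columns grow to the right and rows downward; lengths in mm; the calibration is good to about 2 mm. A picture is of the moment at which its call begins: read the wrist's pose just before it. camera_model takes no time and is no camera call; for the wrist camera it gives the pose at the moment of the call.
- job_done(): hands the job in, once; it reports no verdict.
The state is a dict: "t": time; "joints": joint angles; "qvel": joint speeds; "tau": joint torques, N m; "eef_pos": TCP position; "tcp_rot": TCP orientation; "ft_force": force on the tool from outside, world axes, zero at the start; "moment": the same for the moment, N m; "opening": opening from 0.0 (shut) to 1.0 (fully open).
Only numpy, scipy, OpenCV 4.12 (cv2) and the standard library are available. Lean on these libraries where they do the work, as an engineer would, in place of code of your own. Each camera call takes 0.05 s, during which the arm holds its last target. There are 200 camera calls.

## Working session

There is one attempt and no reset: what is moved stays moved. The work goes in short steps, Python scripts to look and compute and a tool call to move; the robot and the scene stay as the last step left them, time stands still between calls to the robot, and variables do not carry over. Pictures are saved under pics/ and viewed, about 8 in all and at most 12, crops included, and the job is handed in when it is done.

Besides the shell and the picture viewer there is one more tool, called after "Request:" as name([rows], argument=value, ...), one row to a line, values as JSON. arm_command: Moves the arm, as the interface text tells. Its arguments: {"type":"object","properties":{"steps":{"type":"array"},"jaw":{"type":"number"}},"required":["steps"]}

```bash
ls; mkdir -p pics
python3 - <<'E'
from cell import *
import cv2,numpy as np
print(state()); print(env.grip_point_offset)
for n in("scene","top","wrist"):
    m=camera_model(n);print(n,np.round(m["K"],1).tolist(),np.round(m["xyz"],1),np.round(m["rotation"],3).tolist(),[k for k in m])
    cv2.imwrite(f"pics/{n}0.png",read_camera(n)[:,:,::-1])
E
```

```text
pics
{'t': 0.0, 'joints': array([-1.20757549e+00,  4.91591504e-01,  1.55944166e+00,  1.14742529e-06,
        1.09171807e+00, -1.05604253e-01]), 'qvel': array([ 0.00046266,  0.00175404,  0.00049482, -0.00154474, -0.00106383,
        0.00111247]), 'tau': array([-1.30461856e-03, -6.12640214e+01, -2.58186686e+01,  6.92513608e-02,
        4.81570722e-02, -5.22318010e-05]), 'eef_pos': array([ 282.40790757, -557.52930519,  404.14446252]), 'tcp_rot': array([-3.14146952e+00,  1.15201695e-03, -1.10197170e+00]), 'ft_force': array([-0.56435536,  0.07779816,  0.13600282]), 'moment': array([-0.01049291, -0.02951844, -0.01399903]), 'opening': 1.0022902540266732}
171.3
scene [[398.2, 0.0, 280.3], [0.0, 398.2, 208.9], [0.0, 0.0, 1.0]] [1073.5 -294.3  660.5] [0.761, 0.0, 1.042] ['K', 'xyz', 'rotation']
top [[459.1, 0.0, 286.4], [0.0, 459.1, 205.9], [0.0, 0.0, 1.0]] [ 500.2  -10.3 1268.6] [0.048, 0.013, -1.599] ['K', 'xyz', 'rotation']
wrist [[331.4, 0.0, 278.4], [0.0, 331.4, 209.3], [0.0, 0.0, 1.0]] [ 349.6 -522.8  383.7] [-0.275, 0.001, -1.101] ['K', 'xyz', 'rotation']
```

View pics/top0.png

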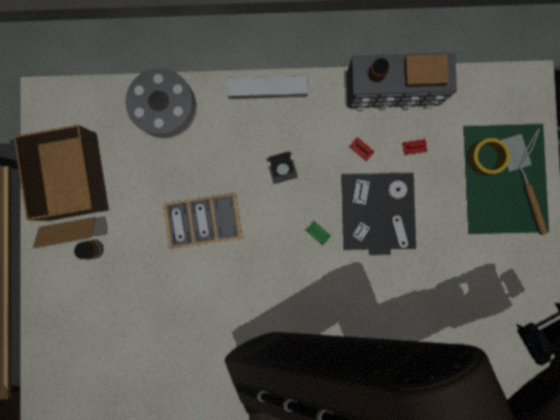

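View pics/scene0.png

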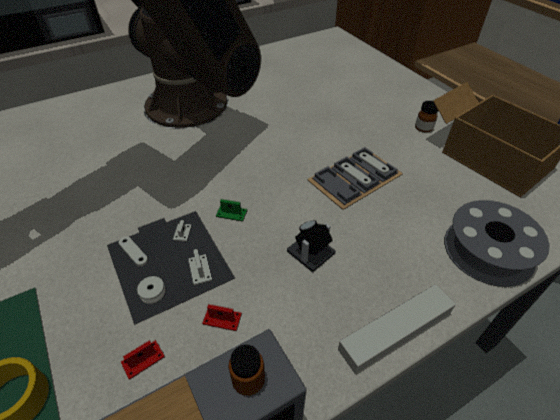

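The link is the bar on the build plate at top (400,231); the look-alikes are the tray links at (179,223) and (202,220). The large bracket is at (361,192); the look-alikes are the small bracket at (361,231), the green one at (318,232), and the red ones at (362,149) and (415,147). The empty pocket is the rightmost one at (226,217), and the inspection camera is at (282,167).

```bash
cat > h.py <<'E'
import numpy as np,cv2
from cell import *
from scipy.spatial.transform import Rotation as R
def rpy(a): return R.from_euler('xyz',a)
def ray(m,uv,z):
    uv=np.atleast_2d(uv).astype(float); K=m["K"]
    d=np.c_[(uv[:,0]-K[0,2])/K[0,0],-(uv[:,1]-K[1,2])/K[1,1],-np.ones(len(uv))]
    d=rpy(m["rotation"]).apply(d); o=np.array(m["xyz"])
    return o+d*((z-o[2])/d[:,2])[:,None]
def proj(m,P):
    p=rpy(m["rotation"]).inv().apply(np.atleast_2d(P)-np.array(m["xyz"])); K=m["K"]
    return np.c_[K[0,0]*p[:,0]/-p[:,2]+K[0,2],K[1,1]*-p[:,1]/-p[:,2]+K[1,2]]
def snap(n,f):
    m=camera_model(n);im=read_camera(n);cv2.imwrite(f"pics/{f}.png",im[:,:,::-1]);return m,im
def go(pos,rot):
    """row (cm,deg) from present measured pose to pose pos,rot(Rotation) of TCP"""
    s=state();T=rpy(s["tcp_rot"])
    return np.round(np.r_[T.inv().apply(np.array(pos)-s["eef_pos"])/10,(T.inv()*rot).as_rotvec(degrees=True)],2)
def down(yaw): # tool z down; jaw axis x at yaw in world
    return R.from_matrix(np.c_[[np.cos(yaw),np.sin(yaw),0],[np.sin(yaw),-np.cos(yaw),0],[0,0,-1]])
E
python3 - <<'E'
from h import *
m=camera_model("top");im=cv2.imread("pics/top0.png")
hsv=cv2.cvtColor(im,cv2.COLOR_BGR2HSV)
for name,(x0,y0,x1,y1),z in[("plate",(346,176,414,248),6),("tray",(160,190,246,250),12)]:
    g=im[y0:y1,x0:x1].min(2); print(name,np.percentile(g,[5,50,95]))
    mk=(g>115).astype(np.uint8)
    for c in cv2.findContours(mk,cv2.RETR_EXTERNAL,cv2.CHAIN_APPROX_NONE)[0]:
        if cv2.contourArea(c)>40:
            r=cv2.minAreaRect(c);b=cv2.boxPoints(r)+[x0,y0];w=ray(m,b,z)[:,:2]
            print(np.round(np.array(r[0])+[x0,y0],1),r[1],'ctr',w.mean(0).round(1),'sides',np.linalg.norm(w[1]-w[0]).round(),np.linalg.norm(w[2]-w[1]).round(),'ang',np.degrees(np.arctan2(*(w[1]-w[0])[::-1])).round(1))
for n,p,z in[("empty",(226,217),12),("cam",(282,167),90),("link",(400,231),10),("plate",(379,212),2),("tray",(203,220),9)]:print(n,ray(m,p,z).round(1))
E
```

```text
plate [ 38.  44. 127.]
[400.  231.5] (23.48865509033203, 7.1427483558654785) ctr [ 482.5 -304.6] sides 20.0 64.0 ang -75.7
[397.5 189. ] (14.0, 15.0) ctr [ 599.3 -302.4] sides 41.0 39.0 ang -91.7
[364.5 190. ] (5.0, 18.0) ctr [ 599.1 -211.8] sides 50.0 14.0 ang -2.0
tray [ 64.  83. 125.]
[177.7 224.3] (29.427419662475586, 7.562353610992432) ctr [519.2 303.8] sides 21.0 81.0 ang -82.2
[201.4 218.2] (27.12583351135254, 7.562353610992432) ctr [534.1 238.5] sides 21.0 75.0 ang -82.2
[212.  219.5] (59.0, 66.0) ctr [529.9 209.4] sides 182.0 162.0 ang -91.7
[193.5 219.5] (59.0, 67.0) ctr [531.3 260.2] sides 185.0 162.0 ang -91.7
empty [[535.4 170.7  12. ]]
cam [[658.2  11.9  90. ]]
link [[ 483.9 -303.7   10. ]]
plate [[ 537.6 -250.1    2. ]]
tray [[529.  234.6   9. ]]
```

```bash
python3 -c "
from h import *
print(go([482,-304,404],down(np.radians(-74))))
print(go([482,-304,350],down(np.radians(-74))))"
```

```text
[-13.6  -29.26   0.05  -0.     0.05  10.86]
[-13.6  -29.26   5.45  -0.     0.05  10.86]
```

Request:
arm_command([
  [-13.6, -29.3, 5.4, 0, 0, 10.9],
  [-13.6, -29.3, 5.4, 0, 0, 10.9],
  [-13.6, -29.3, 5.4, 0, 0, 10.9],
  [-13.6, -29.3, 5.4, 0, 0, 10.9],
  [-13.6, -29.3, 5.4, 0, 0, 10.9],
  [-13.6, -29.3, 5.4, 0, 0, 10.9],
  [-13.6, -29.3, 5.4, 0, 0, 10.9],
  [-13.6, -29.3, 5.4, 0, 0, 10.9],
  [-13.6, -29.3, 5.4, 0, 0, 10.9],
  [-13.6, -29.3, 5.4, 0, 0, 10.9],
  [-13.6, -29.3, 5.4, 0, 0, 10.9],
  [-13.6, -29.3, 5.4, 0, 0, 10.9],
])

```text
t: 1.15
eef_pos: [481.8, -304.8, 350.9]
tcp_rot: [-3.142, -0.0, -1.293]
ft_force: [0.3, 0.3, -0.7]
opening: 1.001
```

Run:
```python
from h import *
s=state();print(s["t"],s["eef_pos"].round(1),s["tcp_rot"].round(4))
m,im=snap("wrist","w1")
np.save("w1.npy",m)
print(m["xyz"],m["rotation"],proj(m,[[482,-304,10],[599,-206,2]]))
g=im.min(2);print(np.percentile(g,[5,50,95]))
```

```text
1.15 [ 481.8 -304.8  350.9] [-3.1416e+00 -3.0000e-04 -1.2935e+00]
[ 554.3145748  -283.68068427  330.35821313] [-2.75196629e-01 -2.86061386e-04 -1.29265615e+00] [[277.975653   194.45851358]
 [208.97934637  41.59750596]]
[ 18.  97. 233.]
```

View pics/w1.png

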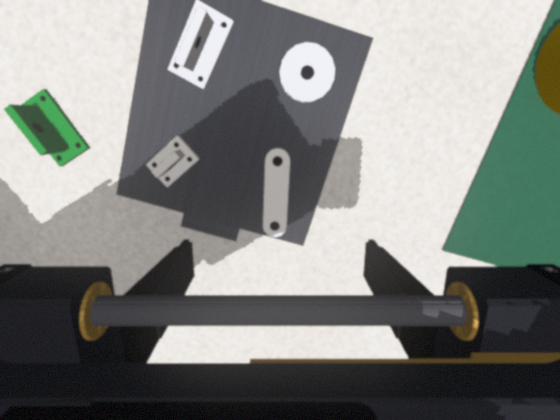

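The wrist view shows the link with holes at about (277,160) and (274,226). The large bracket is at (201,42), clearly bigger than the small one at (173,162). The green look-alike is at (47,128).

Run:
```python
from h import *
m=np.load("w1.npy",allow_pickle=True).item();im=cv2.imread("pics/w1.png");g=im.min(2)
def hole(u,v,r=6):
    p=g[v-r:v+r+1,u-r:u+r+1].astype(float);w=np.clip(np.median(p)*.8-p,0,None)
    y,x=np.mgrid[-r:r+1,-r:r+1];return[u+(w*x).sum()/w.sum(),v+(w*y).sum()/w.sum()]
h=np.array([hole(277,160),hole(274,226)]);w=ray(m,h,10)
d=w[1]-w[0];print("link",h.round(1).tolist(),w.round(1).tolist(),"c",w.mean(0).round(1),"len",np.linalg.norm(d),"ang",np.degrees(np.arctan2(d[1],d[0])))
# bracket base
roi=np.zeros_like(g);roi[0:95,160:240]=1
mk=((g>150)&(roi>0)).astype(np.uint8);mk=cv2.morphologyEx(mk,cv2.MORPH_CLOSE,np.ones((9,9)))
c=max(cv2.findContours(mk,cv2.RETR_EXTERNAL,cv2.CHAIN_APPROX_NONE)[0],key=cv2.contourArea)
b=cv2.approxPolyDP(c,5,True)[:,0];print(b.tolist())
r=cv2.boxPoints(cv2.minAreaRect(c));w=ray(m,r,8)
print("brk",r.round(1).tolist(),w.round(1).tolist(),w.mean(0).round(1))
e=[np.linalg.norm(w[i]-w[i-1]) for i in(1,2)];i=1+int(np.argmax(e));d=w[i]-w[i-1];print(e,np.degrees(np.arctan2(d[1],d[0])))
```

```text
link [[277.0, 160.7], [274.2, 225.6]] [[513.8, -294.0, 10.0], [449.7, -309.2, 10.0]] c [ 481.8 -301.6   10. ] len 65.93695129024081 ang -166.60693401215684
[[194, 0], [167, 68], [203, 88], [233, 21], [206, 0]]
brk [[163.1999969482422, 71.80000305175781], [195.89999389648438, -4.300000190734863], [236.8000030517578, 13.199999809265137], [204.10000610351562, 89.30000305175781]] [[562.5, -173.1, 8.0], [630.0, -188.8, 8.0], [626.6, -225.6, 8.0], [558.1, -211.9, 8.0]] [ 594.3 -199.9    8. ]
[np.float64(69.27018505715189), np.float64(37.01453343858833)] -13.10029277191461
```

Request:
arm_command([
  [-0.31, -0.1, 4, 0, 0, 2.5],
  [-0.31, -0.1, 8, 0, 0, 2.5],
  [-0.31, -0.1, 12, 0, 0, 2.5],
  [-0.31, -0.1, 14, 0, 0, 2.5],
  [-0.31, -0.1, 15, 0, 0, 2.5],
  [-0.31, -0.1, 15.6, 0, 0, 2.5],
  [-0.31, -0.1, 15.6, 0, 0, 2.5],
  [-0.31, -0.1, 15.6, 0, 0, 2.5],
  [-0.31, -0.1, 15.6, 0, 0, 2.5],
], jaw=6)

```text
t: 1.95
eef_pos: [482.6, -301.0, 196.2]
tcp_rot: [-3.14, -0.002, -1.336]
ft_force: [0.1, 0.8, -1.0]
opening: 0.63
```

Request:
arm_command([
  [0, 0, 0, 0, 0, 0],
  [0, 0, 0, 0, 0, 0],
  [0, 0, 0, 0, 0, 0],
  [0, 0, 0, 0, 0, 0],
  [0, 0, 0, 0, 0, 0],
  [0, 0, 0, 0, 0, 0],
  [0, 0, 0, 0, 0, 0],
  [0, 0, 0, 0, 0, 0],
  [0, 0, 0, 0, 0, 0],
  [0, 0, 0, 0, 0, 0],
], jaw=1.5)

```text
t: 2.78
eef_pos: [482.5, -300.6, 194.8]
tcp_rot: [-3.142, -0.0, -1.336]
ft_force: [-0.0, -0.1, 1.7]
opening: 0.24
```

```bash
python3 -c "
from h import *
print(go([535,171,330],down(np.radians(-82.2))))"
```

```text
[-4.464e+01 -1.609e+01 -1.353e+01 -0.000e+00 -1.000e-02  5.660e+00]
```

Request:
arm_command([
  [0, 0, -2, 0, 0, 0],
  [0, 0, -5, 0, 0, 0],
  [-1, -0.4, -8.5, 0, 0, 0],
  [-4, -1.4, -11, 0, 0, 0],
  [-7.5, -2.7, -13, 0, 0, 0],
  [-11, -4, -13.5, 0, 0, 1],
  [-14.8, -5.3, -13.5, 0, 0, 2],
  [-18.5, -6.7, -13.5, 0, 0, 2],
  [-22.3, -8, -13.5, 0, 0, 3],
  [-26, -9.4, -13.5, 0, 0, 3],
  [-29.7, -10.7, -13.5, 0, 0, 4],
  [-33, -11.9, -13.5, 0, 0, 4],
])

```text
t: 3.78
eef_pos: [521.1, 50.3, 329.7]
tcp_rot: [3.142, 0.0, -1.406]
ft_force: [0.7, -0.2, 0.0]
opening: 0.249
```

```bash
python3 -c "
from h import *
print(go([535,171,330],down(np.radians(-82.2))))"
```

```text
[-11.68  -3.35  -0.03   0.    -0.     1.63]
```

Request:
arm_command([
  [-3.5, -1, 0, 0, 0, 0.5],
  [-6.5, -1.9, 0, 0, 0, 1],
  [-9, -2.6, 0, 0, 0, 1.6],
  [-10.8, -3.1, 0, 0, 0, 1.6],
  [-11.7, -3.3, 0, 0, 0, 1.6],
  [-11.7, -3.3, 0, 0, 0, 1.6],
  [-11.7, -3.3, 0, 0, 0, 1.6],
  [-11.7, -3.3, 0, 0, 0, 1.6],
  [-11.7, -3.3, 0, 0, 0, 1.6],
])

```text
t: 4.53
eef_pos: [534.7, 167.7, 329.7]
tcp_rot: [3.141, -0.0, -1.435]
ft_force: [-0.6, 0.1, -0.6]
opening: 0.248
```

Run:
```python
from h import *
s=state();print(s["t"],s["eef_pos"].round(1),s["tcp_rot"].round(4))
m,im=snap("wrist","w2");np.save("w2.npy",m)
cv2.imwrite("pics/w2b.png",cv2.resize(im[:300,:,::-1],(800,429)))
print(proj(m,[[535,171,12]]))
```

```text
4.5333 [534.7 167.7 329.7] [ 3.1414e+00 -2.0000e-04 -1.4349e+00]
[[275.13658008 199.75845184]]
```

View pics/w2.png

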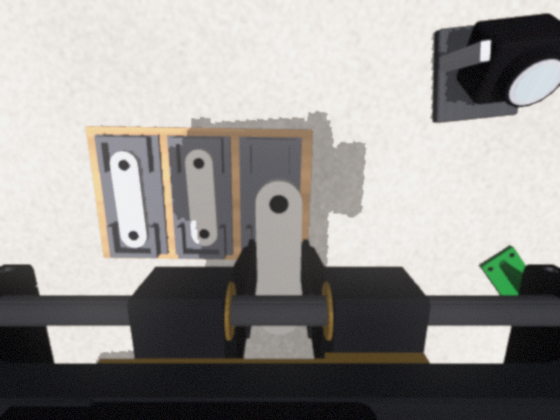

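The wrist view shows the link held with its far hole at (278,204). The empty pocket is behind it, with its grey plate spanning about (240..301,138). The tray corners are at (88,127), (311,130) and (103,258).

Run:
```python
from h import *
m=np.load("w2.npy",allow_pickle=True).item();im=cv2.imread("pics/w2.png");hsv=cv2.cvtColor(im,cv2.COLOR_BGR2HSV)
mk=((hsv[...,0]>5)&(hsv[...,0]<28)&(hsv[...,1]>80)&(hsv[...,2]>60)).astype(np.uint8);mk[262:]=0;mk=cv2.morphologyEx(mk,cv2.MORPH_OPEN,np.ones((2,2)))
# left edge, top edge, right edge points
def line(pts):
    w=ray(m,pts,5)[:,:2]
    l=cv2.fitLine(w.astype(np.float32),cv2.DIST_HUBER,0,.01,.01).ravel();return l
L=[(np.where(mk[v])[0][0],v) for v in range(135,255,3)]
Rr=[(np.where(mk[v,:330])[0][-1]+1,v) for v in range(135,235,3) if mk[v,295:320].any()]
T=[(u,np.where(mk[:,u])[0][0]) for u in range(95,305,3)]
l,r,t=map(line,(L,Rr,T))
for q in(l,r,t):print(q.round(3),np.degrees(np.arctan2(q[1],q[0])).round(2))
def X(a,b):
    s=np.linalg.solve(np.c_[a[:2],-b[:2]],b[2:]-a[2:]);return a[2:]+s[0]*a[:2]
TL,TR=X(l,t),X(r,t);print(TL,TR,np.linalg.norm(TL-TR))
ey=(TL-TR)/np.linalg.norm(TL-TR);ex=np.array([ey[1],-ey[0]])
c=(TL+TR)/2-64*ex;print("tray c",c,"yaw",np.degrees(np.arctan2(ex[1],ex[0])),"pocket",c-64*ey)
g=im.min(2)
def hole(u,v,r=6):
    p=g[v-r:v+r+1,u-r:u+r+1].astype(float);w=np.clip(np.median(p)*.8-p,0,None)
    y,x=np.mgrid[-r:r+1,-r:r+1];return[u+(w*x).sum()/w.sum(),v+(w*y).sum()/w.sum()]
for a,b in(((124,165),(133,236)),((199,163),(204,234))):
    w=ray(m,[hole(*a),hole(*b)],17);d=w[0]-w[1];print("kit",w.mean(0),np.degrees(np.arctan2(d[1],d[0])))
h=ray(m,[hole(278,204,9)],329.7-192+8);s=state();print("held hole in tool",rpy(s["tcp_rot"]).inv().apply(h[0]-s["eef_pos"]))
```

```text
[9.93000e-01 1.20000e-01 5.15457e+02 3.37636e+02] 6.89
[9.93000e-01 1.22000e-01 5.59721e+02 1.40557e+02] 7.0
[ 1.22000e-01 -9.93000e-01  5.85505e+02  2.65536e+02] -83.01
[575.7775 344.928 ] [600.2101  145.52748] 200.89182
tray c [524.4689  237.44405] yaw 6.9856334 pocket [532.25256 173.91914]
kit [516.93129299 303.27381931  17.        ] 8.410873408137629
kit [527.56272147 237.80856737  17.        ] 8.559895375909953
held hole in tool [ -0.98078767 -31.21991617 184.04507527]
```

Request:
arm_command([
  [-0.6, -0.07, 2, 0, 0, 0.8],
  [-0.63, -0.07, 5, 0, 0, 0.8],
  [-0.63, -0.07, 8, 0, 0, 0.8],
  [-0.63, -0.07, 10, 0, 0, 0.8],
  [-0.63, -0.07, 11, 0, 0, 0.8],
  [-0.63, -0.07, 11.6, 0, 0, 0.8],
  [-0.63, -0.07, 12.1, 0, 0, 0.8],
  [-0.63, -0.07, 12.4, 0, 0, 0.8],
  [-0.63, -0.07, 12.6, 0, 0, 0.8],
  [-0.63, -0.07, 12.7, 0, 0, 0.8],
  [-0.63, -0.07, 12.7, 0, 0, 0.8],
  [-0.63, -0.07, 12.7, 0, 0, 0.8],
])

```text
t: 5.58
eef_pos: [534.6, 175.2, 203.2]
tcp_rot: [-3.141, -0.0, -1.448]
ft_force: [-0.2, 0.7, -0.4]
opening: 0.25
```

Request:
arm_command([
  [0, 0, 0.05, 0, 0, 0],
  [0, 0, 0.1, 0, 0, 0],
  [0, 0, 0.13, 0, 0, 0],
  [0, 0, 0.13, 0, 0, 0],
])

```text
t: 5.92
eef_pos: [534.6, 175.2, 201.8]
tcp_rot: [-3.141, -0.0, -1.448]
ft_force: [-0.5, 0.0, 4.5]
opening: 0.247
```

Request:
arm_command([
  [0, 0, 0, 0, 0, 0],
  [0, 0, 0, 0, 0, 0],
  [0, 0, 0, 0, 0, 0],
  [0, 0, 0, 0, 0, 0],
  [0, 0, 0, 0, 0, 0],
  [0, 0, -0.5, 0, 0, 0],
  [0, 0, -3, 0, 0, 0],
  [0, 0, -6.5, 0, 0, 0],
  [0, 0, -10.5, 0, 0, 0],
  [0, 0, -14, 0, 0, 0],
  [0, 0, -14, 0, 0, 0],
  [0, 0, -14, 0, 0, 0],
], jaw=4.4)

```text
t: 6.92
eef_pos: [534.4, 175.2, 343.5]
tcp_rot: [-3.137, 0.0, -1.447]
ft_force: [-0.1, 0.7, -0.8]
opening: 0.462
```

Run:
```python
from h import *
s=state();print(s["t"],s["eef_pos"].round(1),s["tcp_rot"].round(4),s["opening"])
m,im=snap("wrist","w3");np.save("w3.npy",m);print(proj(m,[[565.0,178,17],[532,174,17],[499.5,170,17]]))
m,im=snap("scene","s3");np.save("s3.npy",m)
m,im=snap("top","t3")
```

```text
6.9167 [534.4 175.2 343.5] [-3.1375e+00  2.0000e-04 -1.4475e+00] 0.4624125377651237
[[279.82936356 167.42390863]
 [279.67044447 202.19709881]
 [279.58381913 234.58704068]]
```

View pics/w3.png

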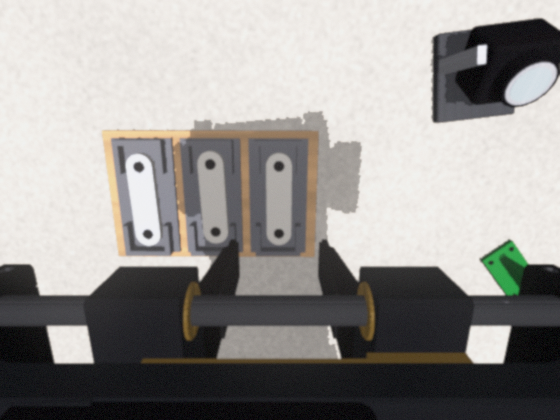

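The link lies flat and centred in the pocket, with its holes at (279,166) and (279,234). Next I'll look at the inspection camera from above, on the way to the bracket.

```bash
python3 -c "
from h import *
m=np.load('w3.npy',allow_pickle=True).item();print(ray(m,[530,84],76))
print(go([570,20,400],down(np.radians(-82.9))))"
```

```text
[[653.36306981  12.7150374   76.        ]]
[ 1.583e+01 -1.630e+00 -5.970e+00  1.200e-01 -1.000e-02 -4.000e-02]
```

Request:
arm_command([
  [2, -0.2, -3, 0, 0, 0],
  [5.5, -0.5, -5, 0, 0, 0],
  [9.3, -0.9, -6, 0, 0, 0],
  [12.8, -1.3, -6, 0, 0, 0],
  [15, -1.6, -6, 0, 0, 0],
  [15.8, -1.6, -6, 0, 0, 0],
  [15.8, -1.6, -6, 0, 0, 0],
  [15.8, -1.6, -6, 0, 0, 0],
  [15.8, -1.6, -6, 0, 0, 0],
], jaw=4.4)

```text
t: 7.82
eef_pos: [569.6, 21.5, 400.7]
tcp_rot: [3.14, 0.0, -1.447]
ft_force: [-0.5, 0.7, 0.5]
opening: 0.463
```

Run:
```python
from h import *
s=state();print(s["t"],s["eef_pos"].round(1),s["tcp_rot"].round(4))
m,im=snap("wrist","w4");np.save("w4.npy",m)
u,v=proj(m,[654,12,76])[0];print(u,v)
u0,v0=max(0,int(u)-100),max(0,int(v)-100);print("crop",u0,v0)
cv2.imwrite("pics/w4c.png",cv2.resize(im[v0:v0+150,u0:u0+200,::-1],None,fx=4,fy=4,interpolation=cv2.INTER_CUBIC))
```

```text
7.8167 [569.6  21.5 400.7] [ 3.1403e+00  4.0000e-04 -1.4467e+00]
301.51488165327186 106.8857383525789
crop 201 6
```

View pics/w4c.png

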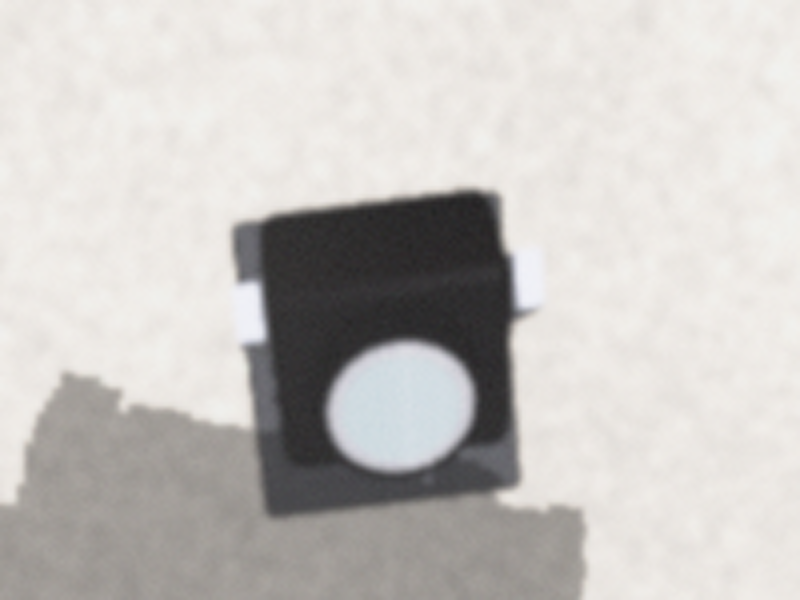

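The crop shows the lens ellipse centred at crop (400,406), which is image (301,107.5). The foot's front edge runs from crop (268,517) to (521,486).

Run:
```python
from h import *
m=np.load('w4.npy',allow_pickle=True).item()
f=lambda a:np.array(a)/4+[201,6]
print("lens",ray(m,f([400,406]),76))
for a,b,z in(([521,486],[268,517],10),([268,517],[236,225],10),([521,486],[497,195],10),([495,195],[265,217],85),([510,437],[290,466],60)):
    w=ray(m,[f(a),f(b)],z);d=w[1]-w[0];print(w.round(1).tolist(),np.linalg.norm(d).round(1),np.degrees(np.arctan2(d[1],d[0])).round(1))
# bracket pre-pose
a=np.radians(-13.1-90)
print(go([590,-201,330],down(np.radians(-103.1))),state()["joints"].round(3))
```

```text
lens [[653.43398645  12.37434077  76.        ]]
[[638.9, -27.2, 10.0], [622.2, 39.9, 10.0]] 69.2 104.0
[[622.2, 39.9, 10.0], [694.3, 56.6, 10.0]] 74.0 13.1
[[638.9, -27.2, 10.0], [709.7, -9.0, 10.0]] 73.0 14.5
[[696.4, -0.4, 85.0], [686.4, 45.7, 85.0]] 47.2 102.2
[[650.3, -14.9, 60.0], [637.4, 35.0, 60.0]] 51.5 104.4
[2.235e+01 7.300e-01 7.090e+00 6.000e-02 1.000e-02 2.024e+01] [-0.078  0.417  1.701  0.     1.025  1.368]
```

```bash
python3 -c "
from h import *
print(go([592,-201,340],down(np.radians(76.9))))"
```

```text
[ 2.2370e+01  5.4000e-01  6.0900e+00 -1.0000e-02  8.0000e-02 -1.5976e+02]
```

Request:
arm_command([
  [2, 0, 0, 0, 0, -7],
  [4, 0.1, 0, 0, 0, -14],
  [6, 0.1, 0, 0, 0, -21],
  [8, 0.2, 0, 0, 0, -28],
  [10, 0.2, 0, 0, 0, -35],
  [12, 0.3, 0, 0, 0, -42],
  [14, 0.3, 1, 0, 0, -49],
  [16, 0.4, 2, 0, 0, -56],
  [18, 0.4, 3, 0, 0, -63],
  [20, 0.5, 4, 0, 0, -70],
  [22, 0.5, 5, 0, 0, -77],
  [22.4, 0.5, 6, 0, 0, -84],
])

```text
t: 8.87
eef_pos: [592.8, -203.7, 340.7]
tcp_rot: [3.141, -0.0, 0.025]
ft_force: [0.7, 1.0, 0.2]
opening: 0.464
```

Request:
arm_command([
  [0, 0, 0, 0, 0, -7],
  [0, 0, 0, 0, 0, -14],
  [0, 0, 0, 0, 0, -21],
  [0, 0, 0, 0, 0, -28],
  [0, 0, 0, 0, 0, -35],
  [0, 0, 0, 0, 0, -42],
  [0, 0, 0, 0, 0, -49],
  [0, 0, 0, 0, 0, -56],
  [0, 0, 0, 0, 0, -63],
  [0, 0, 0, 0, 0, -70],
  [0, 0, 0, 0, 0, -76],
  [0, 0, 0, 0, 0, -76],
])

```text
t: 9.87
eef_pos: [592.7, -201.2, 341.3]
tcp_rot: [-3.141, -0.0, 1.351]
ft_force: [0.4, -1.2, 0.5]
opening: 0.46
```

Run:
```python
from h import *
print(go([592,-201,340],down(np.radians(76.9))),state()["joints"].round(3),state()["t"])
m,im=snap("wrist","w5");np.save("w5.npy",m)
print(proj(m,[[594,-201,8],[594,-201,42]]))
```

```text
[ 0.01 -0.07  0.13 -0.01 -0.    0.53] [-0.433  0.558  1.624 -0.     0.959 -1.784] 9.8667
[[278.94860544 200.17414006]
 [279.01065559 209.67881886]]
```

View pics/w5.png

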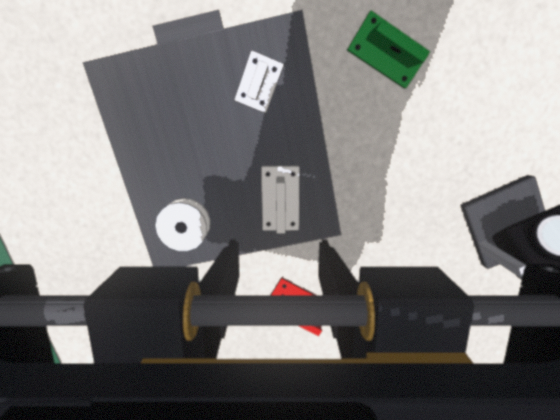

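The large bracket is centred at about (280,199), spans (262..299, 167..230), and is nearly aligned with the tool.

```bash
python3 - <<'E'
from h import *
m=np.load('w5.npy',allow_pickle=True).item();im=cv2.imread("pics/w5.png");g=im.min(2)
mk=np.zeros_like(g);mk[155:240,250:315]=(g[155:240,250:315]>100)*255
mk[:,:258]=0;mk[:,303:]=0
mk=cv2.morphologyEx(mk,cv2.MORPH_CLOSE,np.ones((7,7)));mk=cv2.morphologyEx(mk,cv2.MORPH_OPEN,np.ones((9,9)))
c=max(cv2.findContours(mk,cv2.RETR_EXTERNAL,cv2.CHAIN_APPROX_NONE)[0],key=cv2.contourArea)
r=cv2.boxPoints(cv2.minAreaRect(c));w=ray(m,r,8);print(r.round(1).tolist(),w.mean(0).round(1))
for i in(1,2):
    d=w[i]-w[i-1];print(np.linalg.norm(d).round(1),np.degrees(np.arctan2(d[1],d[0])).round(1))
E
python3 -c "
import cv2;im=cv2.imread('pics/w5.png')[150:245,240:330];cv2.imwrite('pics/w5c.png',cv2.resize(im,None,fx=6,fy=6,interpolation=cv2.INTER_CUBIC))"
```

```text
[[261.0, 166.0], [299.0, 166.0], [299.0, 232.0], [261.0, 232.0]] [ 594.  -199.9    8. ]
35.9 77.5
66.1 -11.6
```

View pics/w5c.png

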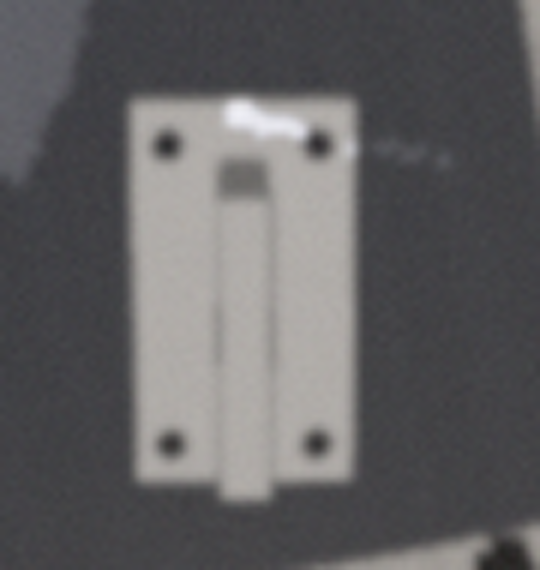

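Request:
arm_command([
  [0.13, 0, 3, 0, 0, 0],
  [0.13, 0, 7, 0, 0, 0],
  [0.13, 0, 10, 0, 0, 0],
  [0.13, 0, 12, 0, 0, 0],
  [0.13, 0, 13.2, 0, 0, 0],
  [0.13, 0, 13.8, 0, 0, 0],
  [0.13, 0, 14, 0, 0, 0],
  [0.13, 0, 14, 0, 0, 0],
  [0.13, 0, 14, 0, 0, 0],
  [0.13, 0, 14, 0, 0, 0],
])

```text
t: 10.75
eef_pos: [592.9, -201.3, 202.7]
tcp_rot: [3.14, 0.0, 1.345]
ft_force: [-0.1, 0.3, 1.5]
opening: 0.465
```

Request:
arm_command([
  [0, 0, 0, 0, 0, 0],
  [0, 0, 0, 0, 0, 0],
  [0, 0, 0, 0, 0, 0],
  [0, 0, 0, 0, 0, 0],
  [0, 0, 0, 0, 0, 0],
  [0, 0, 0, 0, 0, 0],
  [0, 0, 0, 0, 0, 0],
  [0, 0, 0, 0, 0, 0],
  [0, 0, 0, 0, 0, 0],
  [0, 0, 0, 0, 0, 0],
], jaw=0)

```text
t: 11.58
eef_pos: [592.7, -201.3, 201.4]
tcp_rot: [-3.142, 0.0, 1.345]
ft_force: [-0.4, 0.3, 0.6]
opening: 0.085
```

```bash
cat >> h.py <<'E'
psi=np.radians(13.7);lens=np.array([653.4,12.4,76.])
n=np.array([-np.sin(np.radians(35))*np.cos(psi),-np.sin(np.radians(35))*np.sin(psi),np.cos(np.radians(35))])
ycam=np.array([-np.sin(psi),np.cos(psi),0])
E
python3 - <<'E'
from h import *
s=state();print(s["eef_pos"],s["tcp_rot"],s["opening"],s["joints"].round(3))
off=s["eef_pos"][2]-2; by=s["eef_pos"][:2]; print("off",off)
# bracket rel tool
T=rpy(s["tcp_rot"]);print("brk in tool",T.inv().apply(np.array([593,-199.9,2])-s["eef_pos"]))
ty=-ycam; tz=-n; tx=np.cross(ty,tz); Rt=R.from_matrix(np.c_[tx,ty,tz]);print("tx",tx)
P=lens+n*(120+off);print("P",P,Rt.as_euler('xyz'))
print("lift",go(s["eef_pos"]+[0,0,150],T))
print("full",go(P,Rt))
E
```

```text
[ 592.68417125 -201.28903068  201.44174457] [-3.14158802e+00  2.81372595e-05  1.34491345e+00] 0.08489800756821435 [-0.433  0.742  1.717 -0.     0.683 -1.778]
off 199.44174456872705
brk in tool [ 1.43009172e+00 -2.36680260e-03  1.99441704e+02]
tx [0.79584645 0.19400645 0.57357644]
P [475.38863389 -30.99449345 337.67135809] [ 3.14159265 -0.61086524  0.23911011]
lift [ -0.  -0. -15.   0.   0.   0.]
full [ 13.97 -15.25 -13.62 -19.33  31.32  61.29]
```

Request:
arm_command([
  [0, 0, -1, 0, 0, 0],
  [0, 0, -3, 0, 0, 0],
  [0, 0, -6, 0, 0, 0],
  [0, 0, -9, 0, 0, 0],
  [0, 0, -12, 0, 0, 0],
  [0, 0, -15, 0, 0, 0],
  [0, 0, -17, 0, 0, 0],
  [0, 0, -18, 0, 0, 0],
  [0, 0, -18, 0, 0, 0],
  [0, 0, -18, 0, 0, 0],
])

```text
t: 12.42
eef_pos: [592.5, -201.2, 381.1]
tcp_rot: [-3.141, 0.0, 1.345]
ft_force: [0.3, 0.7, -0.3]
opening: 0.08
```

Run:
```python
from h import *
s=state();print(s["joints"].round(3),s["t"])
print(go([500,-40,385],down(np.radians(13.7))))
```

```text
[-0.433  0.515  1.584 -0.     1.042 -1.778] 12.4167
[ 1.364e+01 -1.262e+01 -3.900e-01 -1.000e-02  1.000e-02  6.336e+01]
```

Request:
arm_command([
  [1.2, -1.1, 0, 0, 0, 5],
  [2.7, -2.5, 0, 0, 0, 11],
  [4.1, -3.8, 0, 0, 0, 17],
  [5.4, -5, 0, 0, 0, 23],
  [6.7, -6.2, 0, 0, 0, 29],
  [8, -7.4, 0, 0, 0, 35],
  [9.3, -8.6, 0, 0, 0, 41],
  [10.6, -9.8, 0, 0, 0, 47],
  [11.9, -11, 0, 0, 0, 53],
  [13, -12, 0, 0, 0, 59],
  [13.6, -12.6, 0, 0, 0, 63],
  [13.6, -12.6, 0, 0, 0, 63.4],
])

```text
t: 13.42
eef_pos: [499.5, -39.4, 380.0]
tcp_rot: [-3.14, 0.003, 0.236]
ft_force: [-0.3, -0.2, -1.5]
opening: 0.081
```

```bash
cat > tgt.py <<'E'
from h import *
s=state();print(s["joints"].round(3),s["t"],s["eef_pos"].round(1),s["opening"])
off=199.4
ty=-ycam;tz=-n;Rt=R.from_matrix(np.c_[np.cross(ty,tz),ty,tz])
P=lens+n*(120+off)
print(go(P,Rt))
T=rpy(s["tcp_rot"]); b=s["eef_pos"]+T.apply([0.3,0,off]); d=b-lens
print("bracket in cam x,y,z",d@np.cross(ycam,n),d@ycam,d@n,"tilt",np.degrees(np.arccos(-T.as_matrix()[:,2]@n)))
E
python3 tgt.py
```

```text
[-0.211  0.347  1.887  0.     0.911 -0.447] 13.4167 [499.5 -39.4 380. ] 0.08141247116425898
[-2.130e+00 -1.370e+00  4.240e+00 -3.000e-02  3.517e+01 -1.800e-01]
bracket in cam x,y,z -72.78724351210018 -13.551072481985509 178.61078921394449 tilt 35.167749095837436
```

Request:
arm_command([
  [-0.3, -0.2, 0.4, 0, 4, 0],
  [-0.6, -0.4, 1, 0, 9, 0],
  [-0.9, -0.6, 1.6, 0, 14, 0],
  [-1.2, -0.8, 2.2, 0, 19, 0],
  [-1.5, -1, 2.8, 0, 24, 0],
  [-1.8, -1.2, 3.4, 0, 28, 0],
  [-2, -1.3, 3.8, 0, 32, 0],
  [-2.1, -1.4, 4.2, 0, 34.5, 0],
  [-2.1, -1.4, 4.2, 0, 35.1, 0],
  [-2.1, -1.4, 4.2, 0, 35.1, 0],
  [-2.1, -1.4, 4.2, 0, 35.1, 0],
  [-2.1, -1.4, 4.2, 0, 35.1, 0],
])

```text
t: 14.42
eef_pos: [476.8, -32.2, 339.0]
tcp_rot: [3.141, -0.611, 0.239]
ft_force: [-0.4, -0.7, 0.3]
opening: 0.085
```

```bash
python3 tgt.py
python3 - <<'E'
from h import *
m,im=snap("scene","s6");u,v=proj(m,[610,10,110])[0].astype(int);print(u,v)
c=im[v-100:v+100,u-130:u+130,::-1];cv2.imwrite("pics/s6c.png",cv2.resize(c,None,fx=3,fy=3,interpolation=cv2.INTER_CUBIC))
E
```

```text
[-0.253  0.344  2.102  1.103  0.308 -1.496] 14.4167 [476.8 -32.2 339. ] 0.08539579148431892
[-0.17 -0.15  0.05  0.02 -0.01  0.01]
bracket in cam x,y,z 2.0349437059021867 -1.5508996776387676 120.50143628855842 tilt 0.023648738442543865
295 198
```

View pics/s6c.png

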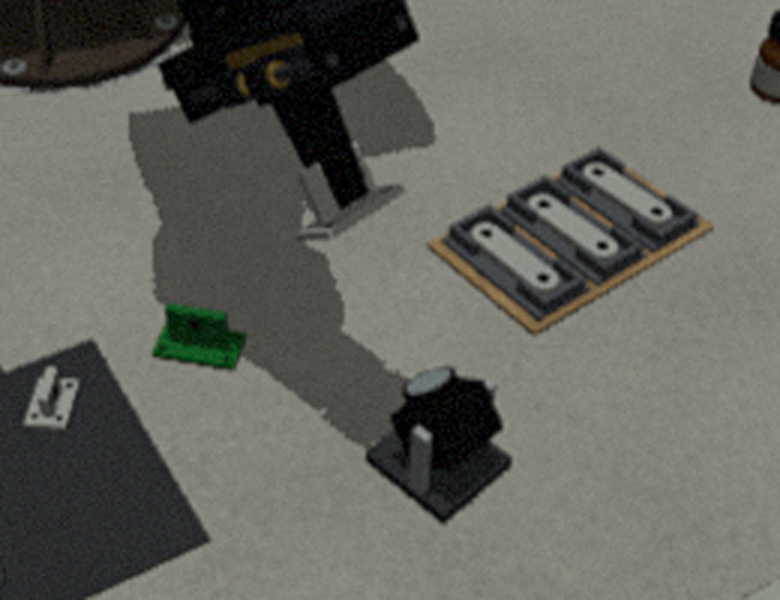

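The bracket's underside faces the lens, with its base edge running from crop (300,237) to (403,190). The link is still in its pocket. I'll trim and settle, then compare against the predicted corners before handing in.

Request:
arm_command([
  [-0.05, -0.1, 0, 0, 0, 0],
  [-0.1, -0.15, 0, 0, 0, 0],
  [-0.1, -0.15, 0, 0, 0, 0],
  [-0.1, -0.15, 0, 0, 0, 0],
  [-0.1, -0.15, 0, 0, 0, 0],
  [-0.1, -0.15, 0, 0, 0, 0],
  [-0.1, -0.15, 0, 0, 0, 0],
  [-0.1, -0.15, 0, 0, 0, 0],
])

```text
t: 15.13
eef_pos: [475.5, -30.6, 338.9]
tcp_rot: [3.141, -0.613, 0.238]
ft_force: [0.6, -0.2, 0.2]
opening: 0.082
```

```bash
python3 tgt.py
python3 - <<'E'
from h import *
m=camera_model("scene");s=state();T=rpy(s["tcp_rot"]);b=s["eef_pos"]+T.apply([0.3,0,199.4])
xc=T.as_matrix()[:,0];yc=T.as_matrix()[:,1]
P=[b+i*18*xc+j*32*yc for i,j in((1,1),(1,-1),(-1,-1),(-1,1))]
print(((proj(m,P)-[295-130,198-100])*3).round())
print(((proj(m,[lens])-[165,98])*3).round(), abs(s["qvel"]).max())
E
```

```text
[-0.25   0.343  2.105  1.114  0.305 -1.506] 15.1333 [475.5 -30.6 338.9] 0.08179133420643339
[-0.08  0.03  0.09  0.03 -0.1  -0.03]
bracket in cam x,y,z 1.4872798716798272 0.25669073377212953 120.91304198603504 tilt 0.10509442406720361
[[334. 233.]
 [409. 186.]
 [375. 190.]
 [302. 236.]]
[[427. 377.]] 0.001645108459349513
```

```bash
python3 -c "
from cell import *
print(job_done())"
```

```text
the job is handed in; nothing more can be done
None
```

I put the loose link in the empty pocket and let go of it. I then picked up the large bracket by its web and handed the job in at about 15 s while holding it in front of the camera. `job_done` gives no verdict, so these are my own last checks:

- **Link:** The close wrist view after release showed it flat and centred in the pocket. Its holes were within about 1–2 px of where I predicted, and it was still there in the last scene view.
- **Bracket position:** Going by the arm's measured pose and an assumed unslipped grip, the underside centre is 120.9 mm out along the lens axis. It is 1.5 mm and 0.3 mm off the axis each way across.
- **Bracket angle:** The tilt error is about 0.1° on the same basis. It also assumes the 35° lean given in the task and a camera heading of 13.7° that I measured from the foot and head edges. Those edges ranged from 12.2° to 14.5°.
- **Grip and stillness:** The fingers closed to about 8 mm, which is the web thickness, and the joints were practically still.
- **Picture check:** The bracket's outline in the scene view agreed with the predicted corners to about 2 px.

No check failed. The closest disagreement was the tray's width, which I measured as 201 mm against the 204 mm given. I read no contact forces beyond the wrist sensor, whose readings at the end of each move stayed under 5 N.

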